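# Try the lid of the yosegi box and hold it open

### The job

Before it is packed, try the lid of the striped yosegi box on the turntable: take its brass ball knob and give it a light upward tug before touching anything else on the box. If the lid is caught, push the ebony key bar that sticks out of the box's left side right across to its other end to free the lid; if it is not caught there is no need for the key. Then raise the lid well past half way to upright and finish still holding it steady there by the knob, never letting it drop, with the other things on the counter left where they are.

Things in the scene. Friction and masses are not known exactly. Their poses are not given: they have to be found in the camera images.
- box (a point): Striped brown and cream yosegi box, 130 deep (x) by 180 wide (y) by 94 mm high with lid (walls 80, lid 14). Four brass dogs hold it on a felt-faced brass turntable 250 mm across, disc top 34 mm above the counter; it cannot come off. Origin: centre of its underside, on the turntable's axis. -x is its front (knob), +x its back (hinges), +y its left side (key), z up.
- turntable (a joint): Angle of the turntable, rad, counter-clockwise from above. It turns on ball bearings against a slight drag (0.12 N m) when the box is pushed off-centre, and stays where it is left.
- knob (a point): Centre of the lid's brass ball knob, 22 mm across, on a 7 mm stem, 24 mm in front of the lid's front edge; 154 mm in front of the hinge line, 7 mm above it and 121 mm above the counter when the lid is shut. Free space beneath it down to the disc. Axes as the box's, turning with the lid.
- lid (a joint): Opening angle of the lid, rad, 0 = shut, at most 1.35. About 0.19 kg: some 1 N at the knob lifts it, and it falls shut if let go at any angle. When caught it rises only about 5 mm at the knob (0.03 to 0.05 rad) and then stops firmly.
- hinge (a point): Middle of the lid's hinge line, on the box's top back edge, 114 mm above the counter. The line runs along the box's y; the knob end swings up and back about it.
- key_end (a point): Centre of the left end face of the ebony key bar, 16 wide (x) by 12 mm high, that runs through the box from side to side at mid-depth, 94 mm above the counter. At the start this end stands 30 mm out of the box's left side and the other end 10 mm out of the right side; pushed across, 10 and 30 mm. Axes as the box's.
- key (a joint): Travel of the key bar, m: 0 = as at the start; 0.020 = pushed right across towards the box's -y, to its stop. Slides against about 2 N, stays where left. Boxes are made in two hands that look alike: in one the lid is caught at 0 and free at 0.020, in the other free at 0 and usually caught at 0.020; half way it is usually caught in both.
- ebony_lid: Bystander: loose flat ebony box lid, 80 x 110 x 9 mm, lying on the counter. Origin under its centre.
- insert: Bystander: loose pale magnolia drawer insert, open tray 90 x 120 x 32 mm with one divider. Origin under its centre.
- foot1: Bystander: loose domed brass box foot, 24 mm across, 14 mm high, on the counter near the turntable. Origin under its centre.
- foot2: Bystander: second loose brass foot, same shape.
- foot3: Bystander: third loose brass foot, same shape.
- screwdriver: Bystander: loose screwdriver, 190 mm long, lying on the counter.
- sander: Bystander: loose cork sanding block, 90 x 57 x 27 mm. Origin under its centre.
- glue: Bystander: loose glue bottle, 48 mm across, 130 mm high, standing. Origin under its centre.

How it is judged:
On the way:
1. the lid has been tugged up by its knob while the key was still as it started (value of joint lid above 0.015 rad and value of joint key below 0.004 m and contact force between the fingers and lid above 0.5 N and distance between the grasp point and knob below 0.035 m), for 0.1 s.
At the end, for the whole second after the job is handed in: The lid is held still at more than 0.80 rad (46 degrees) by the fingers at its knob (grasp point within 35 mm of the ball), and the key is at one end of its travel (within 4 mm) (value of joint lid above 0.8 rad and velocity of joint lid between -0.1 and 0.1 rad/s and contact force between the fingers and lid above 0.5 N and distance between the grasp point and knob below 0.035 m and (value of joint key below 0.004 m or value of joint key above 0.016 m)); the arm keeps its last pose, push and grip.
It fails at once if the lid is let drop (closing faster than 4 rad/s) (velocity of joint lid below -4 rad/s).
It fails at once if a bystander is shifted by more than 30 mm (distance of any of ebony_lid, insert, foot1, foot2, foot3, screwdriver, sander, glue from where it was at the start of the episode above 0.03 m).
It also fails if it takes over 64 s, if anything falls off the work surface, if the arm or the gripper's body presses on something with over 40 N, if the wrist force passes 120 N, or if a joint passes its speed limit or range.

### The arm

A 6-joint arm with a two-finger parallel gripper is mounted at the origin on the work surface. World frame = base frame: x ahead of the robot, y to its left, z up, the work surface at z = 0. Lengths are in m, angles in rad, forces in N, time in s.
With the tool pointing down it reaches from about 0.2 to 0.875 m from the base axis. Payload 3.4 kg.
Tool frame: the origin (TCP) lies between the finger pads; the fingertips stand 22 mm ahead of it and the grasp point (between the pads) lies 3 mm ahead of it (manip.nose_length is the distance from the TCP to the fingertips, in m); z points along the fingers, x is the direction in which the jaws open and shut, and the axes are right-handed (so a half turn about z gives the same grasp; the last joint's range is limited). The gripper opens to 94 mm and grips with 3 to 60 N. Pads are 16 mm wide; open, the fingers measure 119 mm over their backs; the gripper's body (75 mm by 177 mm) begins 78 mm behind the grasp point.
Start: joints at [1.073, 0.276, 1.505, -0, 1.361, -0.121], TCP at [0.212, 0.535, 0.227] pointing down, gripper open.
Joint ranges: [-2.89, 2.89], [-0.75, 2.08], [0.22, 2.7], [-1.18, 4.32], [0.11, 2.71], [-2.7, 2.7]. Speed limits (rad/s): [2.57, 2.57, 3.14, 3.14, 3.14, 3.14].

### API

Orientations are given as a unit quaternion [x, y, z, w].
In Python, from plant import status, capture, camera_params, manip, look_for, masks_of gives the robot as it stands. The module is installed in compiled form; this text tells all that it offers.
- The arm moves only by the tool drive_tool, never from a script. Its arguments are lists of equal length, an entry for each row: "claw": the finger opening in mm, from 0 to 94; "xyz": the shift along the tool's x, y, z in mm, a list of three; "turn": the turn about the tool's z in degrees. A call has 1 to 10 rows; each row shifts and turns the pose as measured when the row begins, along the tool's axes as they then stand; what a row does not reach is not made up. A row lasts 1/8 s, in which the tool goes at most 62.5 mm and 10.7 degrees, less where a joint would pass 70% of its speed; a pose out of reach is approached as far as the arm can. A call with a gripper value outside its range is refused whole. The fingers move at their own pace and stop on an object; "force" is the grip in N (left out, the last holds). Time passes only in rows, so rows that do not move let the fingers close. It gives the time, the measured TCP pose, the force and the opening at its end, in the units of the state.
- status.state(): the state, without advancing time (a new reading comes with each control period).
- capture(name): name is "side" or "top" or "wrist"; returns the picture (400x640x3 uint8, blue, green, red); there is no depth.
- camera_params(name): a dict with "vertical_fov" (degrees; the focal length in pixels is half the picture's height over the tangent of half this angle, whatever the lens; pixels are square), "cx", "cy" (the principal point, pixels), "rvec" (rotation vector, rad) and "tvec" (3), from world to camera coordinates, as OpenCV has them; the wrist camera has in their place "T_tool_cam" (4x4, takes a point from camera to tool coordinates, whose origin is the TCP and whose axes are the tool frame's). Camera axes: x right, y down, z forward; pixel columns grow to the right and rows downward; lengths in m; the calibration is good to about 2 mm. A picture is of the moment at which its call begins: read the wrist's pose just before it. camera_params takes no time and is no camera call.
- manip.close_job(): hands the job in, once; it reports no verdict.
Trained networks look in the newest picture that a camera, given by its name, has taken for a name from the list of things; names that differ only in an ending like _2 or _b are one class to them, and where a whole thing is asked for, a point or a joint stands for the part that bears it (a point fixed in the world has none). Each returns a list of dicts, best first, with "p" (0 to 1); they miss things now and then, are a little off and sometimes report something else, mostly with a low value. They report only what shows in the picture. A call takes as long as a camera call.
- look_for(camera, target): "xyz" ([x, y, z] in m, in world coordinates, good to about 4 mm: the middle of the surface that is visible of it).
- masks_of(camera, target): "mask" (400x640 bool, what is visible of it).
The state is a dict: "time": time; "joint_positions": joint angles; "qd": joint speeds; "joint_efforts": joint torques, N m; "tcp_pos": TCP position; "tool_rot": TCP orientation; "wrist_force": force on the tool from outside, world axes, zero at the start; "wrist_torque": the same for the moment, N m; "opening": finger opening in m.
Only numpy, scipy, OpenCV 4.12 (cv2) and the standard library are available. Lean on these libraries where they do the work, as an engineer would, in place of code of your own. Each camera call takes 0.05 s, during which the arm holds its last target.

## Working session

There is one attempt and no reset: what is moved stays moved. The work goes in short steps, Python scripts to look and compute and a tool call to move; the robot and the scene stay as the last step left them, time stands still between calls to the robot, and variables do not carry over. Pictures are saved under pics/ and viewed, and the job is handed in when it is done.

Besides the shell and the picture viewer there is one more tool, called as name(argument=value, ...), one argument or row to a line, values as JSON. drive_tool: Moves the arm, as the interface text tells. Its arguments: {"type":"object","properties":{"claw":{"type":"array","items":{"type":"number"}},"xyz":{"type":"array","items":{"type":"array","items":{"type":"number"}}},"turn":{"type":"array","items":{"type":"number"}},"force":{"type":"number"}},"required":["claw","xyz","turn"]}

```bash
mkdir -p pics
cat > h.py <<'E'
import numpy as np, cv2
from scipy.spatial.transform import Rotation as R
from plant import status, capture, camera_params, manip, look_for, masks_of
def snap(c,n):
    im=capture(c); cv2.imwrite(f'pics/{n}.png',im); return im
def st():
    s=status.state(); print('t',round(s['time'],2),'tcp',np.round(s['tcp_pos'],4),'q',np.round(s['tool_rot'],3),'F',np.round(s['wrist_force'],2),'op',round(s['opening'],4)); print('j',np.round(s['joint_positions'],3)); return s
E
python3 - <<'E'
from h import *
s=st(); print(R.from_quat(s['tool_rot']).as_matrix().round(3))
snap('top','t0'); 
for n in ['box','knob','key_end','hinge','lid']:
    for d in look_for('top',n)[:2]: print('top',n,np.round(d['xyz'],3),round(d['p'],2))
snap('side','s0')
for n in ['box','knob','key_end','hinge']:
    for d in look_for('side',n)[:2]: print('side',n,np.round(d['xyz'],3),round(d['p'],2))
E
```

```text
t 0.0 tcp [0.2113 0.5342 0.2266] q [ 0.827  0.562 -0.001  0.   ] F [ 0.34 -0.06  0.07] op 0.094
j [ 1.073  0.277  1.506 -0.     1.361 -0.121]
[[ 0.368  0.93  -0.001]
 [ 0.93  -0.368 -0.002]
 [-0.002 -0.    -1.   ]]
top box [0.556 0.022 0.131] 0.75
top knob [0.565 0.017 0.129] 0.79
top hinge [0.565 0.024 0.126] 0.69
top lid [0.569 0.025 0.13 ] 0.83
side box [0.559 0.067 0.106] 0.66
side knob [0.56  0.036 0.126] 0.85
side key_end [0.569 0.13  0.097] 0.6
side key_end [0.613 0.404 0.021] 0.3
side hinge [0.559 0.061 0.108] 0.68
side hinge [ 0.671 -0.406  0.024] 0.35
```

View pics/t0.png

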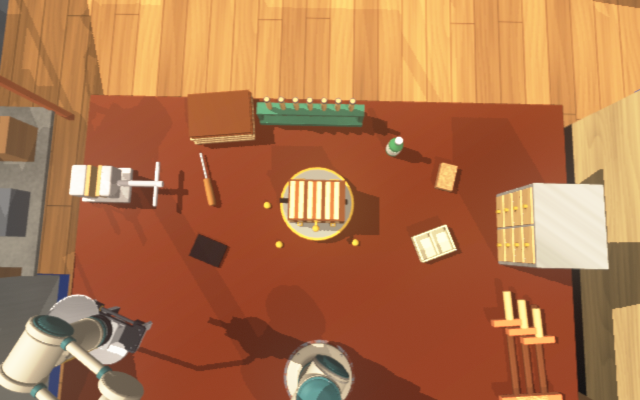

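View pics/s0.png

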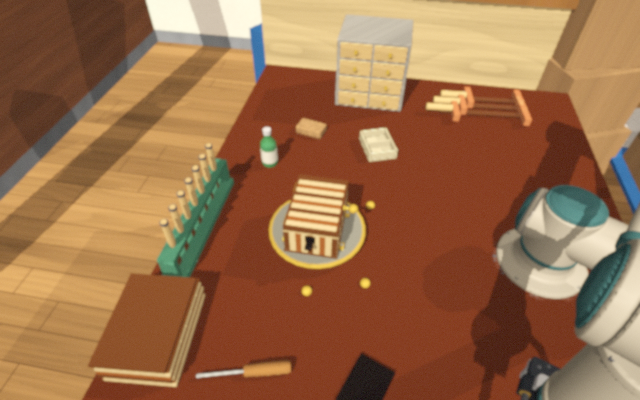

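Run:
```python
from h import *
im=cv2.imread('pics/t0.png'); a=cv2.resize(im[150:260,250:390],None,fx=5,fy=5,interpolation=cv2.INTER_CUBIC); cv2.imwrite('pics/t0z.png',a)
im=cv2.imread('pics/s0.png'); a=cv2.resize(im[160:300,250:400],None,fx=4,fy=4,interpolation=cv2.INTER_CUBIC); cv2.imwrite('pics/s0z.png',a)
for c in ['top','side']:
    p=camera_params(c); print(c,p)
```

```text
top {'vertical_fov': 53.10588148777727, 'cx': 320.9621258247169, 'cy': 196.60605139832987, 'rvec': array([ 2.17721331, -2.12996037,  0.12845447]), 'tvec': array([-0.00478932,  0.59309222,  1.3200772 ])}
side {'vertical_fov': 51.050963788797446, 'cx': 320.06170414155457, 'cy': 201.06852800344956, 'rvec': array([ 0.25917286, -2.84866605,  1.14774575]), 'tvec': array([0.55355306, 0.15145761, 1.06165477])}
```

View pics/t0z.png

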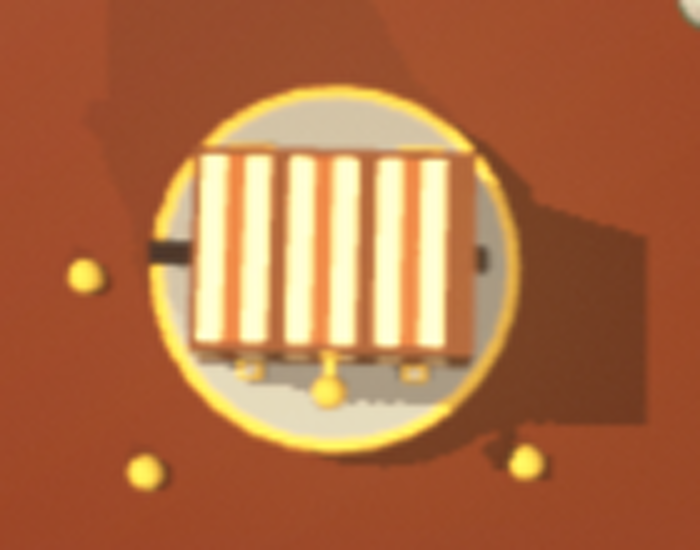

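View pics/s0z.png

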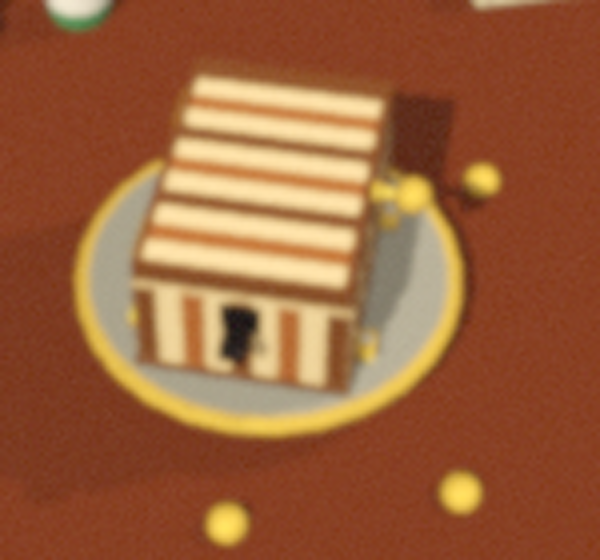

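```bash
cat >> h.py <<'E'
def bp(c,u,v,z):
    p=camera_params(c); f=200/np.tan(np.radians(p['vertical_fov'])/2)
    Rm=cv2.Rodrigues(p['rvec'])[0]; C=-Rm.T@p['tvec']
    d=Rm.T@np.array([(u-p['cx'])/f,(v-p['cy'])/f,1]); return C+d*(z-C[2])/d[2]
def pj(c,P):
    p=camera_params(c); f=200/np.tan(np.radians(p['vertical_fov'])/2)
    q=cv2.Rodrigues(p['rvec'])[0]@np.array(P)+p['tvec']; return np.array([p['cx']+f*q[0]/q[2],p['cy']+f*q[1]/q[2]])
E
python3 - <<'E'
from h import *
T=lambda x,y:((x+.5)/5-.5+250,(y+.5)/5-.5+150)
S=lambda x,y:((x+.5)/4-.5+250,(y+.5)/4-.5+160)
def p(n,c,uv,z): print(n,bp(c,*uv,z).round(4))
p('knob t','top',T(327,390),.121)
p('knob s','side',S(414,195),.121)
p('disc c','top',T(335,268),.034)
p('disc l','top',T(151,268),.034);p('disc r','top',T(519,268),.034)
for n,xy in dict(bl=(198,148),br=(475,150),fr=(472,358),fl=(190,350)).items(): p(n,'top',T(*xy),.128)
p('key l','top',T(150,252),.1);p('key r','top',T(488,260),.1)
p('key s','side',S(240,322),.094)
for n,xy in dict(fl=(135,275),bl=(190,75),).items(): p(n,'side',S(*xy),.128)
for n,xy in dict(f1=(86,275),f2=(145,472),f3=(527,463)).items(): p(n,'top',T(*xy),.01)
E
```

```text
knob t [0.4837 0.0242 0.121 ]
knob s [0.4783 0.0195 0.121 ]
disc c [0.5706 0.0225 0.034 ]
disc l [0.5679 0.1474 0.034 ]
disc r [ 0.5733 -0.1022  0.034 ]
bl [0.6352 0.1098 0.128 ]
br [ 0.6377 -0.0664  0.128 ]
fr [ 0.5054 -0.0665  0.128 ]
fl [0.5066 0.1107 0.128 ]
key l [0.5712 0.1411 0.1   ]
key r [ 0.5707 -0.0773  0.1   ]
key s [0.5675 0.1141 0.094 ]
fl [0.6279 0.1179 0.128 ]
bl [ 0.633  -0.0522  0.128 ]
f1 [0.5646 0.1948 0.01  ]
f2 [0.4305 0.1493 0.01  ]
f3 [ 0.4423 -0.1111  0.01  ]
```

drive_tool(
  claw=[60,60,60,60,60,60,60,60,60,60],
  xyz=[
    [0,0,0],
    [0,0,0],
    [-40,20,0],
    [-45,24,0],
    [-45,24,0],
    [-45,24,0],
    [-45,24,0],
    [-45,24,0],
    [-45,24,0],
    [-45,24,0],
  ],
  turn=[-10.5,-10.5,0,0,0,0,0,0,0,0],
  force=15,
)

```text
time: 1.8
tcp_pos: [0.4059, 0.1739, 0.2281]
tool_rot: [0.704, 0.71, 0.003, 0.001]
wrist_force: [1.3, 0.9, -0.0]
opening: 0.0603
```

drive_tool(
  claw=[60,60,60,60,60],
  xyz=[
    [-45,24,0],
    [-45,24,0],
    [-45,22,0],
    [-14,6,0],
    [0,0,0],
  ],
  turn=[0,0,0,0,0],
)

```text
time: 2.42
tcp_pos: [0.4866, 0.0183, 0.2289]
tool_rot: [0.706, 0.708, 0.005, 0.001]
wrist_force: [-0.5, 0.1, -0.0]
opening: 0.0601
```

Run:
```python
from h import *
s=st(); im=snap('wrist','w1')
p=camera_params('wrist'); print(p)
for d in look_for('wrist','knob')[:2]: print(np.round(d['xyz'],4),d['p'])
```

```text
t 2.42 tcp [0.4866 0.0183 0.2289] q [0.706 0.708 0.005 0.001] F [-0.55  0.08 -0.02] op 0.0601
j [-0.11   0.137  1.686  0.006  1.311 -1.686]
{'vertical_fov': 64.54274856674022, 'cx': 321.7901965198183, 'cy': 200.96315275193157, 'T_tool_cam': array([[ 9.99999272e-01, -1.14207248e-03, -3.90522192e-04,
        -1.60365642e-03],
       [ 1.20083612e-03,  9.74026295e-01,  2.26431744e-01,
        -6.45829008e-02],
       [ 1.21777419e-04, -2.26432048e-01,  9.74026957e-01,
        -1.57001993e-01],
       [ 0.00000000e+00,  0.00000000e+00,  0.00000000e+00,
         1.00000000e+00]])}
[0.5481 0.0203 0.1295] 0.87
```

View pics/w1.png

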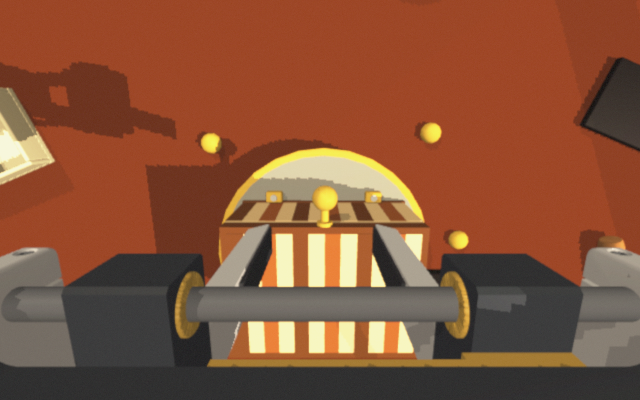

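```bash
cat >> h.py <<'E'
def wbp(s,u,v,z):
    p=camera_params('wrist'); f=200/np.tan(np.radians(p['vertical_fov'])/2); T=np.array(p['T_tool_cam'])
    Rt=R.from_quat(s['tool_rot']).as_matrix(); C=Rt@T[:3,3]+s['tcp_pos']
    d=Rt@T[:3,:3]@np.array([(u-p['cx'])/f,(v-p['cy'])/f,1]); return C+d*(z-C[2])/d[2]
E
python3 - <<'E'
from h import *
s=st()
print(wbp(s,325,198.5,.121), 'stem base',wbp(s,324.5,223,.121))
for uv in [(220,225),(428,225)]: print(wbp(s,*uv,.128))
E
```

```text
t 2.52 tcp [0.486  0.0195 0.2289] q [0.705 0.709 0.005 0.001] F [-0.03  0.19  0.45] op 0.06
j [-0.108  0.136  1.687  0.006  1.311 -1.686]
[0.48176613 0.021047   0.121     ] stem base [0.50373984 0.02076841 0.121     ]
[ 0.50358828 -0.06816687  0.128     ]
[0.50302601 0.10896797 0.128     ]
```

drive_tool(
  claw=[60,60,60,60,0,0,0],
  xyz=[
    [2,-4,40],
    [0,0,40],
    [0,0,20],
    [0,0,2],
    [0,0,0],
    [0,0,0],
    [0,0,0],
  ],
  turn=[0,0,0,0,0,0,0],
  force=15,
)

```text
time: 3.4
tcp_pos: [0.4813, 0.03, 0.1284]
tool_rot: [0.701, 0.713, 0.007, 0.003]
wrist_force: [-1.6, -2.3, -1.6]
opening: 0.0334
```

Run:
```python
from h import *
s=st(); im=snap('wrist','w2')
```

```text
t 3.4 tcp [0.4813 0.03   0.1284] q [0.701 0.713 0.007 0.003] F [-1.63 -2.25 -1.64] op 0.0334
j [-0.088  0.211  1.863  0.009  1.054 -1.681]
```

View pics/w2.png

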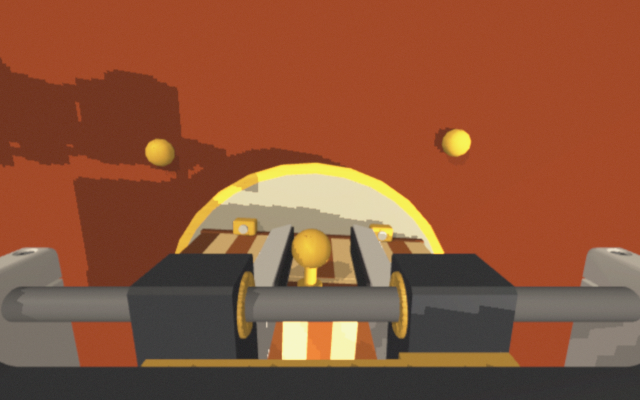

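drive_tool(
  claw=[35,35,35],
  xyz=[
    [-8,0,1],
    [0,0,0],
    [0,0,0],
  ],
  turn=[1,0,0],
)

```text
time: 3.82
tcp_pos: [0.4825, 0.0215, 0.1281]
tool_rot: [0.708, 0.706, 0.009, 0.003]
wrist_force: [0.1, -1.3, -0.0]
opening: 0.0352
```

drive_tool(
  claw=[0,0,0,0],
  xyz=[
    [0,0,1],
    [0,0,0],
    [0,0,0],
    [0,0,0],
  ],
  turn=[0,0,0,0],
  force=15,
)

```text
time: 4.32
tcp_pos: [0.4822, 0.0221, 0.1271]
tool_rot: [0.708, 0.706, 0.009, 0.003]
wrist_force: [-0.1, -0.2, 1.2]
opening: 0.021
```

Run:
```python
from h import *
s=st(); im=snap('wrist','w3')
```

```text
t 4.33 tcp [0.4822 0.0221 0.1271] q [0.708 0.706 0.009 0.003] F [-0.13 -0.21  1.18] op 0.021
j [-0.107  0.212  1.865  0.012  1.049 -1.681]
```

View pics/w3.png

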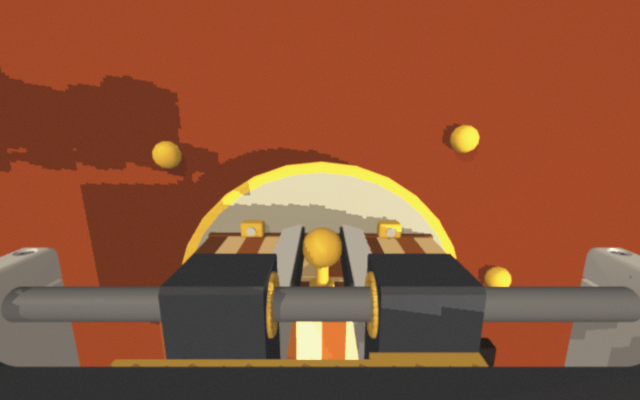

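drive_tool(
  claw=[0,0,0,0],
  xyz=[
    [0,0,-2],
    [0,0,-2],
    [0,0,-1],
    [0,0,0],
  ],
  turn=[0,0,0,0],
  force=25,
)

```text
time: 4.88
tcp_pos: [0.4824, 0.0221, 0.1316]
tool_rot: [0.708, 0.706, 0.009, 0.003]
wrist_force: [0.3, -0.1, -2.8]
opening: 0.0203
```

drive_tool(
  claw=[0,0,0,0],
  xyz=[
    [0,0,-2],
    [0,0,-1],
    [0,0,0],
    [0,0,0],
  ],
  turn=[0,0,0,0],
)

```text
time: 5.38
tcp_pos: [0.4825, 0.0221, 0.1321]
tool_rot: [0.708, 0.706, 0.009, 0.002]
wrist_force: [3.8, 0.9, -9.2]
opening: 0.0207
```

drive_tool(
  claw=[0,0,0,0,40,60,60,60,60,60],
  xyz=[
    [0,0,2],
    [0,0,2],
    [0,0,1],
    [0,0,0],
    [0,0,0],
    [0,0,0],
    [0,0,-20],
    [0,0,-40],
    [0,0,-40],
    [0,0,0],
  ],
  turn=[0,0,0,0,0,0,0,0,0,0],
)

```text
time: 6.62
tcp_pos: [0.4804, 0.0206, 0.2327]
tool_rot: [0.708, 0.706, 0.008, 0.003]
wrist_force: [0.5, -0.9, -0.3]
opening: 0.0598
```

drive_tool(
  claw=[0,0,0,0,0,0],
  xyz=[
    [40,23,0],
    [40,23,0],
    [40,23,0],
    [37,21,0],
    [0,0,0],
    [0,0,0],
  ],
  turn=[0,0,0,0,0,0],
)

```text
time: 7.38
tcp_pos: [0.57, 0.1795, 0.2272]
tool_rot: [0.709, 0.705, 0.003, 0.0]
wrist_force: [-0.2, 0.1, -0.0]
opening: 0.0035
```

Run:
```python
from h import *
s=st(); im=snap('wrist','w4')
for d in look_for('wrist','key_end')[:2]: print(np.round(d['xyz'],4),d['p'])
t=snap('top','t1'); cv2.imwrite('pics/t1z.png',cv2.resize(t[150:260,250:390],None,fx=5,fy=5,interpolation=cv2.INTER_CUBIC))
```

```text
t 7.38 tcp [0.57   0.1795 0.2272] q [0.709 0.705 0.003 0.   ] F [-0.16  0.13 -0.03] op 0.0035
j [ 0.187  0.307  1.46   0.002  1.369 -1.378]
[0.5716 0.1291 0.0978] 0.61
```

View pics/w4.png

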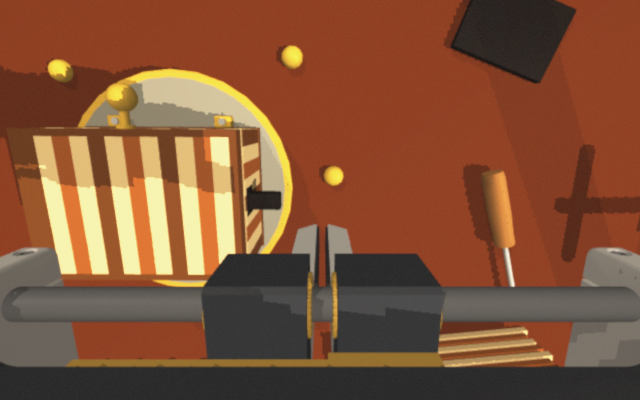

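View pics/t1z.png

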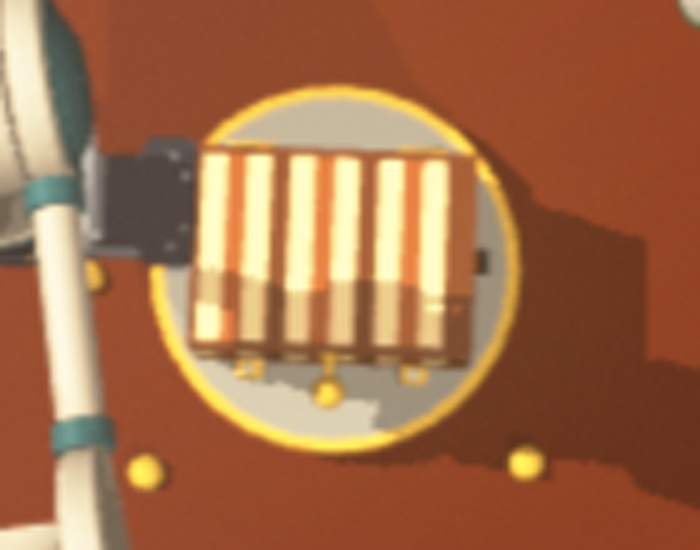

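Run:
```python
from h import *
s=st()
print(wbp(s,281,201,.096), wbp(s,122,96,.121),wbp(s,248,201,.096))
```

```text
t 7.53 tcp [0.5703 0.1789 0.2282] q [0.71  0.705 0.004 0.001] F [0.3  0.58 0.6 ] op 0.0002
j [ 0.186  0.306  1.46   0.003  1.369 -1.378]
[0.57341663 0.13947221 0.096     ] [0.48083894 0.02019352 0.121     ] [0.57312646 0.10857638 0.096     ]
```

drive_tool(
  claw=[0,0,0,0,0],
  xyz=[
    [0,2,40],
    [0,0,40],
    [0,0,35],
    [0,0,9],
    [0,0,0],
  ],
  turn=[0.3,0,0,0,0],
)

```text
time: 8.15
tcp_pos: [0.574, 0.175, 0.1051]
tool_rot: [0.714, 0.701, 0.006, 0.003]
wrist_force: [0.3, 0.3, 0.4]
opening: 0.0005
```

Run:
```python
from h import *
s=st(); im=snap('wrist','w5')
```

```text
t 8.15 tcp [0.574  0.175  0.1051] q [0.714 0.701 0.006 0.003] F [0.3  0.34 0.41] op 0.0005
j [ 0.179  0.396  1.645  0.002  1.088 -1.374]
```

View pics/w5.png

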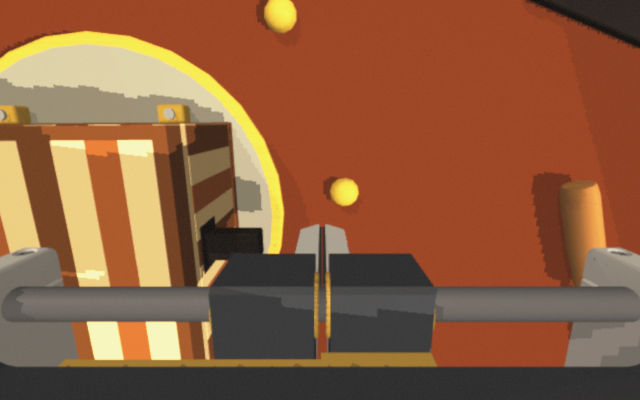

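drive_tool(
  claw=[0,0,0,0,0],
  xyz=[
    [-8,-1,0],
    [-8,0,0],
    [-6,0,0],
    [-5,0,0],
    [0,0,0],
  ],
  turn=[-1,0,0,0,0],
)

```text
time: 8.82
tcp_pos: [0.5752, 0.1465, 0.1094]
tool_rot: [0.707, 0.707, 0.01, 0.005]
wrist_force: [-0.5, -0.5, 0.6]
opening: 0.0006
```

Run:
```python
from h import *
s=st(); im=snap('wrist','w6')
```

```text
t 8.82 tcp [0.5752 0.1465 0.1094] q [0.707 0.707 0.01  0.005] F [-0.55 -0.45  0.58] op 0.0006
j [ 0.13   0.379  1.66   0.004  1.081 -1.442]
```

View pics/w6.png

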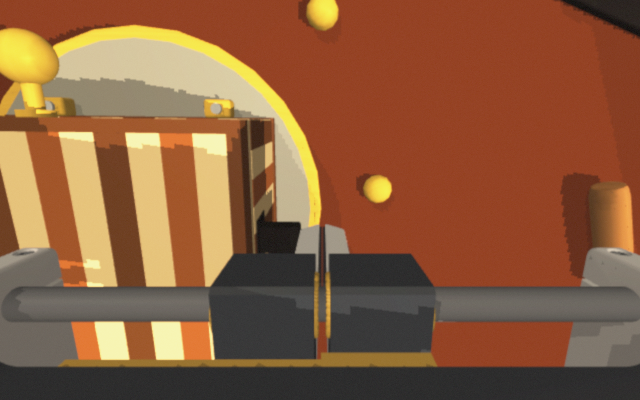

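drive_tool(
  claw=[0,0,0,0,0],
  xyz=[
    [0,-3,4],
    [-4,0,0],
    [-4,0,0],
    [-4,0,1],
    [0,0,0],
  ],
  turn=[0,0,0,0,0],
)

```text
time: 9.5
tcp_pos: [0.5721, 0.1348, 0.104]
tool_rot: [0.707, 0.707, 0.01, 0.005]
wrist_force: [0.2, 0.5, -0.4]
opening: 0.0004
```

drive_tool(
  claw=[0,0,0,0],
  xyz=[
    [-3,0,0],
    [-3,0,0],
    [-2,0,0],
    [0,0,0],
  ],
  turn=[0,0,0,0],
)

```text
time: 10.0
tcp_pos: [0.5721, 0.1334, 0.1042]
tool_rot: [0.708, 0.706, 0.015, 0.0]
wrist_force: [0.7, 1.2, 0.0]
opening: 0.0004
```

Run:
```python
from h import *
s=st(); im=snap('wrist','w7')
t=snap('top','t2'); cv2.imwrite('pics/t2z.png',cv2.resize(t[150:260,250:390],None,fx=5,fy=5,interpolation=cv2.INTER_CUBIC))
```

```text
t 10.0 tcp [0.5721 0.1334 0.1042] q [0.708 0.706 0.015 0.   ] F [0.68 1.23 0.05] op 0.0004
j [ 0.099  0.374  1.684  0.021  1.06  -1.478]
```

View pics/w7.png

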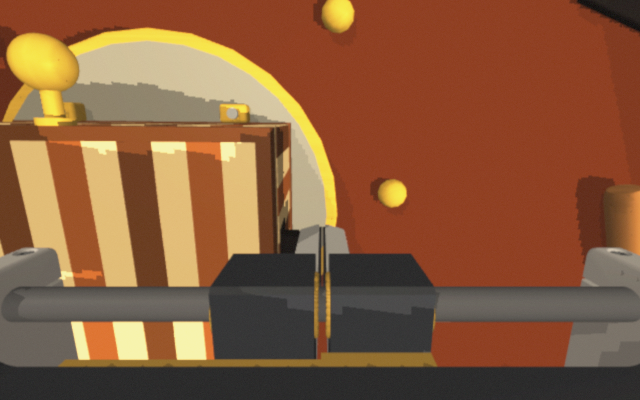

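View pics/t2z.png

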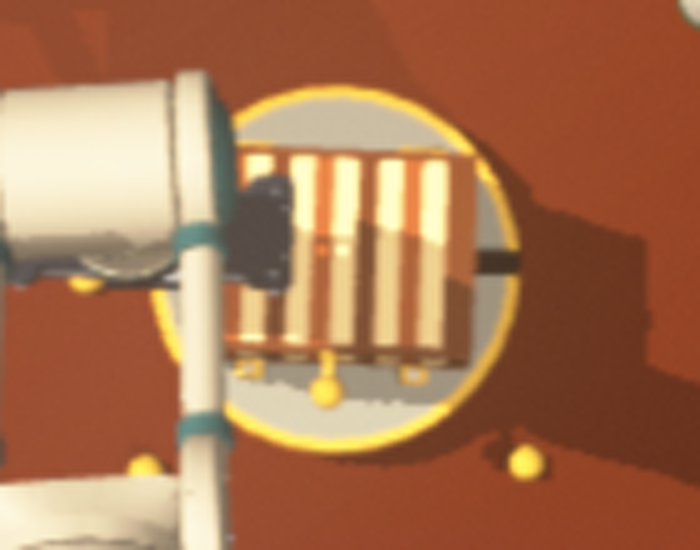

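drive_tool(
  claw=[0,0,0,0,0,60,60,60,60,60],
  xyz=[
    [15,0,0],
    [10,0,0],
    [0,0,-40],
    [0,0,-45],
    [0,0,-40],
    [-40,-26,0],
    [-40,-26,0],
    [-40,-24,0],
    [-20,-14,0],
    [0,0,0],
  ],
  turn=[0,0,0,0,0,0,0,0,0,0],
)

```text
time: 11.35
tcp_pos: [0.4783, 0.0155, 0.2295]
tool_rot: [0.706, 0.708, 0.012, 0.004]
wrist_force: [0.4, -0.6, -0.2]
opening: 0.0468
```

Run:
```python
from h import *
s=st(); im=snap('wrist','w8')
```

```text
t 11.35 tcp [0.4783 0.0155 0.2295] q [0.706 0.708 0.012 0.004] F [ 0.4  -0.56 -0.2 ] op 0.0468
j [-0.124  0.115  1.71   0.015  1.294 -1.702]
```

View pics/w8.png

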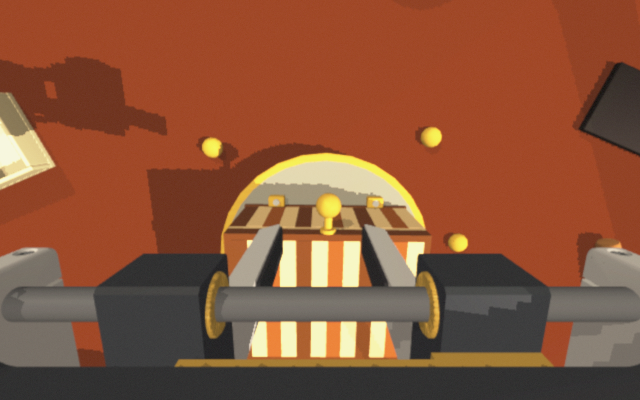

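Run:
```python
from h import *
s=st()
print(wbp(s,329,205,.121),wbp(s,224,230,.128),wbp(s,431,231,.128))
```

```text
t 11.4 tcp [0.4789 0.0162 0.2295] q [0.706 0.708 0.013 0.004] F [-0.69  0.    0.16] op 0.051
j [-0.123  0.116  1.709  0.016  1.294 -1.702]
[0.48224329 0.02203031 0.121     ] [ 0.50243152 -0.06781021  0.128     ] [0.50362783 0.10998212 0.128     ]
```

drive_tool(
  claw=[60,60,60,60,60],
  xyz=[
    [5,3,40],
    [0,0,40],
    [0,0,18],
    [0,0,2],
    [0,0,0],
  ],
  turn=[0,0,0,0,0],
)

```text
time: 12.02
tcp_pos: [0.4905, 0.0273, 0.1284]
tool_rot: [0.704, 0.71, 0.015, 0.006]
wrist_force: [0.3, -0.5, 1.3]
opening: 0.06
```

drive_tool(
  claw=[50,50,0,0,0,0,0],
  xyz=[
    [-5,-8,0],
    [0,0,0],
    [0,0,0],
    [0,0,0],
    [0,0,0],
    [0,0,0],
    [0,0,0],
  ],
  turn=[0,0,0,0,0,0,0],
  force=25,
)

```text
time: 12.9
tcp_pos: [0.4839, 0.022, 0.1309]
tool_rot: [0.704, 0.71, 0.017, 0.008]
wrist_force: [-0.8, 0.8, -0.3]
opening: 0.0205
```

Run:
```python
from h import *
s=st(); im=snap('wrist','w9')
```

```text
t 12.9 tcp [0.4839 0.022  0.1309] q [0.704 0.71  0.017 0.008] F [-0.8   0.8  -0.33] op 0.0205
j [-0.111  0.2    1.871  0.019  1.036 -1.7  ]
```

View pics/w9.png

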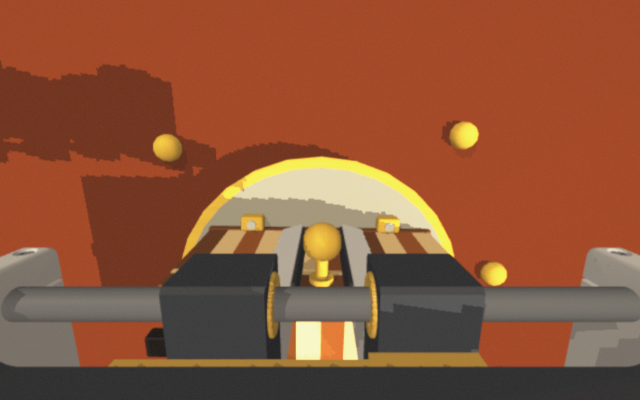

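drive_tool(
  claw=[0,0,0,0],
  xyz=[
    [0,0,-4],
    [0,0.5,-4],
    [0,1,-4],
    [0,0,0],
  ],
  turn=[0,0,0,0],
  force=30,
)

```text
time: 13.45
tcp_pos: [0.485, 0.022, 0.1433]
tool_rot: [0.704, 0.71, 0.017, 0.008]
wrist_force: [1.2, 0.2, -2.1]
opening: 0.0202
```

drive_tool(
  claw=[0,0,0,0,0],
  xyz=[
    [0,2.5,-12],
    [0,3.5,-12],
    [0,4.5,-11.5],
    [0,5.5,-11.5],
    [0,0,0],
  ],
  turn=[0,0,0,0,0],
)

```text
time: 14.08
tcp_pos: [0.5007, 0.0218, 0.1948]
tool_rot: [0.704, 0.71, 0.018, 0.008]
wrist_force: [-0.5, 0.1, -2.2]
opening: 0.0204
```

drive_tool(
  claw=[0,0,0,0,0,0],
  xyz=[
    [0,6.5,-10.5],
    [0,7.3,-10],
    [0,8,-9.5],
    [0,9,-9],
    [0,9.5,-8],
    [0,0,0],
  ],
  turn=[0,0,0,0,0,0],
)

```text
time: 14.82
tcp_pos: [0.5422, 0.0213, 0.2458]
tool_rot: [0.704, 0.71, 0.017, 0.008]
wrist_force: [-0.4, 1.6, -2.2]
opening: 0.0206
```

Run:
```python
from h import *
s=st(); snap('wrist','w10'); im=snap('side','s1'); cv2.imwrite('pics/s1z.png',cv2.resize(im[120:300,230:420],None,fx=3.5,fy=3.3,interpolation=cv2.INTER_CUBIC))
```

```text
t 14.82 tcp [0.5422 0.0213 0.2458] q [0.704 0.71  0.017 0.008] F [-0.43  1.57 -2.25] op 0.0206
j [-0.101  0.197  1.568  0.018  1.343 -1.684]
```

View pics/w10.png

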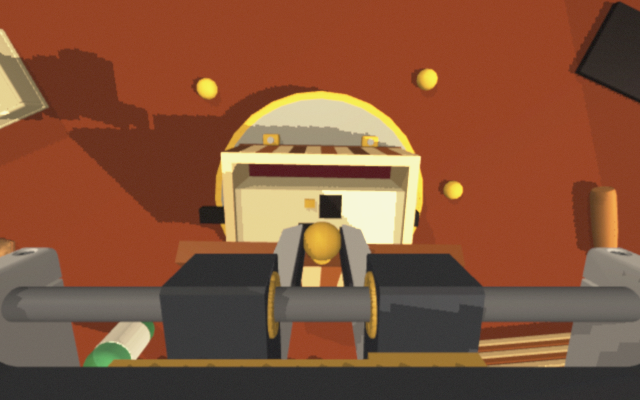

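View pics/s1z.png

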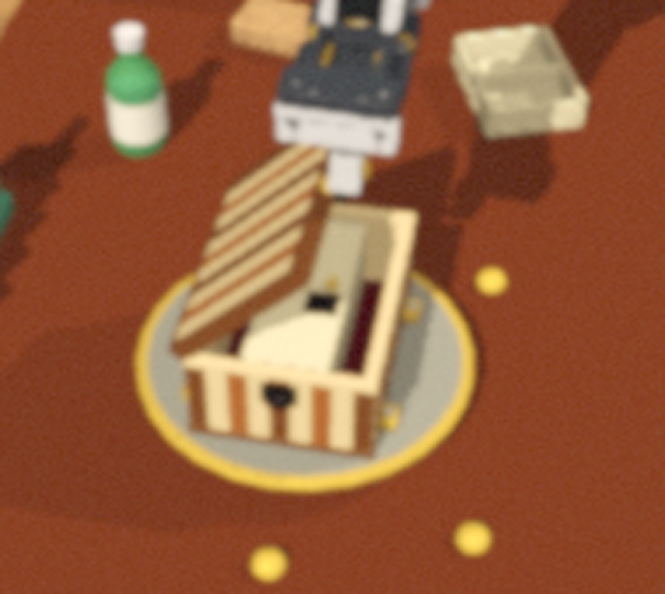

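drive_tool(
  claw=[0,0,0,0,0,0],
  xyz=[
    [0,6.2,-4.5],
    [0,6.2,-4],
    [0,6.2,-3.3],
    [0,0,0],
    [0,0,0],
    [0,0,0],
  ],
  turn=[0,0,0,0,0,0],
)

```text
time: 15.68
tcp_pos: [0.559, 0.0211, 0.2574]
tool_rot: [0.704, 0.71, 0.016, 0.006]
wrist_force: [0.3, 0.1, -2.2]
opening: 0.0204
```

Run:
```python
from h import *
s=st(); snap('wrist','w11'); im=snap('side','s2'); cv2.imwrite('pics/s2z.png',cv2.resize(im[120:300,230:420],None,fx=3.5,fy=3.3,interpolation=cv2.INTER_CUBIC))
```

```text
t 15.68 tcp [0.559  0.0211 0.2574] q [0.704 0.71  0.016 0.006] F [ 0.31  0.08 -2.24] op 0.0204
j [-0.097  0.22   1.509  0.016  1.384 -1.679]
```

View pics/w11.png

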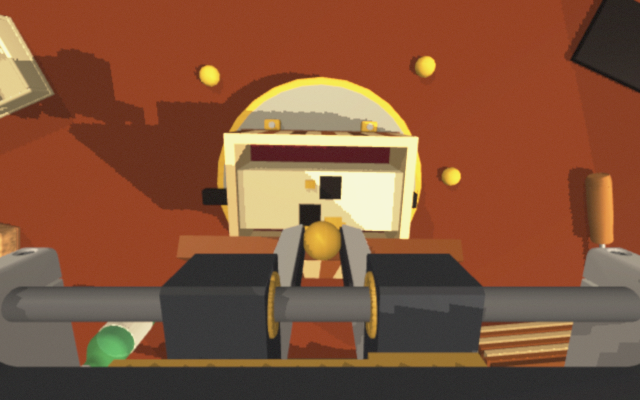

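View pics/s2z.png

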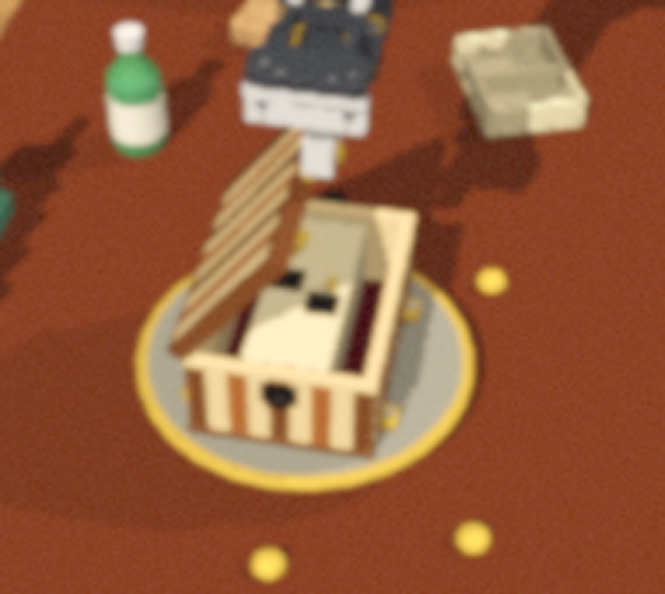

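Run:
```python
from h import *
s=st(); print(np.abs(s['qd']).max()); print(manip.close_job()); st()
```

```text
t 15.78 tcp [0.559  0.0211 0.2574] q [0.704 0.71  0.015 0.006] F [-0.08 -0.54 -2.77] op 0.0203
j [-0.097  0.22   1.509  0.016  1.384 -1.68 ]
0.0012544932137819186
the job is handed in; nothing more can be done
None
the job is handed in; nothing more can be done
```

The lid is open to about 1.0 rad and was handed in still held by the knob; the job reported no verdict.

- **Tug:** I took the ball knob first and pulled lightly upward. The lid rose about 5 mm, then stopped firmly at about 9 N, so it was caught. I lowered it again before letting go.
- **Key:** I pushed the ebony key bar across until it stopped. In the top picture its far end had moved about 20 mm.
- **Lid:** I gripped the knob again, and this time the lid lifted freely on about 2 N, along its hinge arc. The 1.0 rad figure comes from the gripper position.
- **Last checks:** At hand-in the fingers were 20.3 mm apart on the 22 mm ball at 30 N, the arm was still, and the clock read 15.8 s. The key looked fully across.
- **Other things on the counter:** None of them looked moved in the pictures, but I did not measure each one against its starting place.
- **Tool tilt:** The tool ended about 2° off vertical and drifted up to 9 mm sideways on the way down to the knob. I corrected this both times before gripping.

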